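# Ribbon reels back in the rack, keep bolt shot

## Robot

A 6-joint arm with a two-finger parallel gripper is mounted at the origin on the work surface. World frame = base frame: x ahead of the robot, y to its left, z up, the work surface at z = 0. Lengths are in m, angles in rad, forces in N, time in s.
With the tool pointing down it reaches from about 0.3 to 0.775 m from the base axis. Payload 14.6 kg.
Tool frame: the origin (TCP) lies on the centre line of the jaws, within the pads' length; the fingertips stand 19 mm ahead of it and the grasp point (between the pads) is the TCP; y points along the fingers, x is the direction in which the jaws open and shut, and the axes are right-handed (so a half turn about y gives the same grasp; the last joint's range is limited). The gripper opens to 94 mm and grips with 3 to 60 N. Pads are 16 mm wide; open, the fingers measure 119 mm over their backs; the gripper's body (75 mm by 177 mm) begins 78 mm behind the grasp point.
Start: joints at [-1.249, 0.3, 1.521, -0, 1.321, -0.067], TCP at [0.208, -0.509, 0.224] pointing down, gripper open.
Joint ranges: [-3.03, 3.03], [-0.79, 2.21], [0.23, 2.52], [-1.04, 4.18], [0, 3.07], [-2.55, 2.55]. Speed limits (rad/s): [2.22, 2.22, 2.57, 3.14, 3.14, 3.14].

## Interface

Orientations are given as [roll, pitch, yaw] about the fixed x, y, z axes, in that order (R = Rz(yaw) Ry(pitch) Rx(roll)).
In Python, from station import get_obs, cams, workorder gives the robot as it stands.
- The arm moves only by the shell command python3 -m handwheel 'ROWS' [FORCE]. ROWS is JSON, a list of rows, each an object of numbers: "fingers": the opening, from -1 (shut) to 1 (fully open); "x", "y", "z": the shift along the tool's x, y, z in m; "spin": the turn about the tool's y in degrees. In form: [{"fingers": .., "x": .., "y": .., "z": .., "spin": ..}, ...]. A call has exactly 10 rows; each row is the pose to reach, as a shift and turn from the pose commanded when the call began, along the tool's axes at that moment; what a row does not reach only later rows make up. A row lasts 1/10 s, in which the tool goes at most 50 mm and 8.59 degrees, less where a joint would pass 70% of its speed; a pose out of reach is approached as far as the arm can. A call with a gripper value outside its range is refused whole. The fingers move at their own pace and stop on an object; FORCE is the grip in N (left out, the last holds). Time passes only in rows, so rows that repeat a pose let the fingers close, or fill a call up. It gives the time, the measured TCP pose, the force and the opening at its end, in the units of the state.
- get_obs(): the state, without advancing time (a new reading comes with each control period).
- cams.camera(name): name is "side" or "top"; returns (picture, depth): 384x512x3 uint8, red, green, blue; 384x512 float32, m along the optical axis (not along the pixel's ray), 0 where there is no reading.
- cams.get_calibration(name): a dict with "fx", "fy", "cx", "cy" (pixels), "view" (4x4, takes a point from world to camera coordinates). Camera axes: x right, y down, z forward; pixel columns grow to the right and rows downward; lengths in m; the calibration is good to about 2 mm. A picture is of the moment at which its call begins. get_calibration takes no time and is no camera call.
- workorder.hand_in(): hands the job in, once; it reports no verdict.
The state is a dict: "time_s": time; "qpos": joint angles; "joint_vel": joint speeds; "tau": joint torques, N m; "ee_pos": TCP position; "eef_rot": TCP orientation; "force": force on the tool from outside, world axes, zero at the start; "moment": the same for the moment, N m; "grip_width": finger opening in m.
Only numpy, scipy, OpenCV 4.12 (cv2) and the standard library are available. Lean on these libraries where they do the work, as an engineer would, in place of code of your own. Each camera call takes 0.05 s, during which the arm holds its last target. There are 200 camera calls.

## Task

Take the red and the green ribbon reel off their wire easels and stand each one upright in an empty bay of the blue rack, between its tines, lowering it by hand until it rests fully down on the cradle wires rather than dropping it in. Then slide the rack's keep bolt by its knob across the front of the reels until it is fully home in the brass keeper, and let go. Leave the gold reel in its bay and everything else on the bench where it is.

Things in the scene. Friction and masses are not known exactly. Their poses are not given: they have to be found in the camera images.
- reel_red: flat reel of red ribbon between white flanges: rigid disc, diameter 110 mm, 16 thick, about 110 g. Origin at the disc's centre, z = the disc's axis. Starts on a wire easel, leaning 30 degrees from vertical, centre 70 above the bench. Its upper 35 mm stands free of the wires, front and back: grip it there across its thickness and draw it up in its own plane.
- reel_green: flat reel of green ribbon between white flanges: rigid disc, diameter 110 mm, 16 thick, about 110 g. Origin at the disc's centre, z = the disc's axis. Starts on a wire easel, leaning 30 degrees from vertical, centre 70 above the bench. Its upper 35 mm stands free of the wires, front and back: grip it there across its thickness and draw it up in its own plane.
- reel_gold: flat reel of yellow-gold ribbon between white flanges: rigid disc, diameter 110 mm, 16 thick, about 110 g. Origin at the disc's centre, z = the disc's axis. Already stands in the rack's first bay (rack y = +66), to be left there.
- easel_red: wire easel fixed to the bench, 110 deep, 72 wide; its arch, behind the reel, ends 80 mm above the bench; the two prongs that carry the reel turn up by 14 mm in front of its lower rim. Origin on the bench straight below the centre of the reel it holds at the start; the reel's face looks to the easel's +x, its upper edge leans to -x. Yaw varies
- easel_green: wire easel fixed to the bench, 110 deep, 72 wide; its arch, behind the reel, ends 80 mm above the bench; the two prongs that carry the reel turn up by 14 mm in front of its lower rim. Origin on the bench straight below the centre of the reel it holds at the start; the reel's face looks to the easel's +x, its upper edge leans to -x. Yaw varies
- rack: blue steel ribbon rack fixed to the bench, three bays in a row along its y axis: y = +66 mm (gold reel in it), 0 and -66 (empty). Origin on the bench under the middle bay, z up. A reel stands in a bay with its axis along the rack's y; its centre is then 67, its top 122 above the bench. Neighbouring reels leave 50 clear between them
- bay_middle (a point): centre of a reel fully seated in the middle bay; axes as the rack's. The reel's rim rests on two cradle wires along y (6 mm thick, at x = +-34, 20 above the bench). Steel tines (5 thick, at x = +-34) stand on both sides of it, leaving 22 clear for the 16 mm reel up to 68 above the bench and flaring to 32 clear at their tips, 84 up
- bay_end (a point): centre of a reel fully seated in the end bay, beside the keeper; wires and tines as in the middle bay; axes as the rack's
- keeper (a point): centre of the brass keeper eye (outside d 22 mm) that takes the bolt's tip, on a narrow upright at rack x = -37, y = -104, 119 above the bench, top of the eye 130
- keep_bolt (a joint): travel of the keep bolt in m: 0 = drawn back, 0.155 = home at its stop, growing towards the keeper (-y of the rack). Starts at 0 to 0.018, friction about 2 N, stays where left. A steel rod 10 mm thick, 119 above the bench at rack x = -37, passing the rims of seated reels with 4 mm to spare; a reel standing too high blocks it, and no reel goes past it into a bay it crosses
- bolt_knob (a point): centre of the bolt's black upright knob (d 20 mm, from 139 to 165 above the bench, on a 10 mm stem); at rack x = -37, y = 272 minus the travel; axes as the rack's. Below it the bolt's brass channel lies along rack x = -37 from y = 100 to 294, 22 wide, top 126 above the bench (end bushes 131)
- bolt_tip (a point): tip of the keep bolt, 232 mm ahead (-y of the rack) of the knob
- cop_copper: copper-coloured cop of curling ribbon, d 60, 98 tall, standing loose on the bench; origin under its centre (all mm); not part of the job
- cop_violet: violet cop of curling ribbon, d 60, 98 tall, standing loose on the bench; origin under its centre (all mm); not part of the job
- tape_roll: roll of brown packing tape lying flat, d 100, 48 tall, loose; origin under its centre (all mm); not part of the job
- gift_box: dark red gift box, 100 x 140 x 45, loose; origin under its centre (all mm); not part of the job
- mug: white mug, d 80, 92 tall, loose; origin under its centre (all mm); not part of the job
- stapler: black stapler, 30 x 130 x 33, loose; origin under its centre, long axis y (all mm); not part of the job

How it is judged:
On the way, in this order (a step that is already met when the one before it is completed fails the run):
1. one of the two reels has been lowered into an empty bay, still in the fingers (at most 12 mm above its seat) (((((y of reel_red in the frame of rack between -0.008 and 0.008 m and x of reel_red in the frame of rack between -0.008 and 0.008 m and z of reel_red in the frame of rack between 0.061 and 0.079 m and angle between the z axis of reel_red and the y axis of rack, either way round below 0.2 rad) or (y of reel_red in the frame of rack between -0.074 and -0.058 m and x of reel_red in the frame of rack between -0.008 and 0.008 m and z of reel_red in the frame of rack between 0.061 and 0.079 m and angle between the z axis of reel_red and the y axis of rack, either way round below 0.2 rad)) and contact force between the fingers and reel_red above 0.5 N) or (((y of reel_green in the frame of rack between -0.008 and 0.008 m and x of reel_green in the frame of rack between -0.008 and 0.008 m and z of reel_green in the frame of rack between 0.061 and 0.079 m and angle between the z axis of reel_green and the y axis of rack, either way round below 0.2 rad) or (y of reel_green in the frame of rack between -0.074 and -0.058 m and x of reel_green in the frame of rack between -0.008 and 0.008 m and z of reel_green in the frame of rack between 0.061 and 0.079 m and angle between the z axis of reel_green and the y axis of rack, either way round below 0.2 rad)) and contact force between the fingers and reel_green above 0.5 N))), for 0.1 s.
2. the other reel has been lowered in the same way into the other empty bay, the first one standing seated ((((((y of reel_red in the frame of rack between -0.008 and 0.008 m and x of reel_red in the frame of rack between -0.008 and 0.008 m and z of reel_red in the frame of rack between 0.061 and 0.079 m and angle between the z axis of reel_red and the y axis of rack, either way round below 0.2 rad) or (y of reel_red in the frame of rack between -0.074 and -0.058 m and x of reel_red in the frame of rack between -0.008 and 0.008 m and z of reel_red in the frame of rack between 0.061 and 0.079 m and angle between the z axis of reel_red and the y axis of rack, either way round below 0.2 rad)) and contact force between the fingers and reel_red above 0.5 N) and ((y of reel_green in the frame of rack between -0.008 and 0.008 m and x of reel_green in the frame of rack between -0.008 and 0.008 m and z of reel_green in the frame of rack between 0.061 and 0.073 m and angle between the z axis of reel_green and the y axis of rack, either way round below 0.2 rad) or (y of reel_green in the frame of rack between -0.074 and -0.058 m and x of reel_green in the frame of rack between -0.008 and 0.008 m and z of reel_green in the frame of rack between 0.061 and 0.073 m and angle between the z axis of reel_green and the y axis of rack, either way round below 0.2 rad))) or ((((y of reel_green in the frame of rack between -0.008 and 0.008 m and x of reel_green in the frame of rack between -0.008 and 0.008 m and z of reel_green in the frame of rack between 0.061 and 0.079 m and angle between the z axis of reel_green and the y axis of rack, either way round below 0.2 rad) or (y of reel_green in the frame of rack between -0.074 and -0.058 m and x of reel_green in the frame of rack between -0.008 and 0.008 m and z of reel_green in the frame of rack between 0.061 and 0.079 m and angle between the z axis of reel_green and the y axis of rack, either way round below 0.2 rad)) and contact force between the fingers and reel_green above 0.5 N) and ((y of reel_red in the frame of rack between -0.008 and 0.008 m and x of reel_red in the frame of rack between -0.008 and 0.008 m and z of reel_red in the frame of rack between 0.061 and 0.073 m and angle between the z axis of reel_red and the y axis of rack, either way round below 0.2 rad) or (y of reel_red in the frame of rack between -0.074 and -0.058 m and x of reel_red in the frame of rack between -0.008 and 0.008 m and z of reel_red in the frame of rack between 0.061 and 0.073 m and angle between the z axis of reel_red and the y axis of rack, either way round below 0.2 rad))))), for 0.1 s.
3. with both reels seated the keep bolt has been slid home (((y of reel_red in the frame of rack between -0.008 and 0.008 m and x of reel_red in the frame of rack between -0.008 and 0.008 m and z of reel_red in the frame of rack between 0.061 and 0.073 m and angle between the z axis of reel_red and the y axis of rack, either way round below 0.2 rad) or (y of reel_red in the frame of rack between -0.074 and -0.058 m and x of reel_red in the frame of rack between -0.008 and 0.008 m and z of reel_red in the frame of rack between 0.061 and 0.073 m and angle between the z axis of reel_red and the y axis of rack, either way round below 0.2 rad)) and ((y of reel_green in the frame of rack between -0.008 and 0.008 m and x of reel_green in the frame of rack between -0.008 and 0.008 m and z of reel_green in the frame of rack between 0.061 and 0.073 m and angle between the z axis of reel_green and the y axis of rack, either way round below 0.2 rad) or (y of reel_green in the frame of rack between -0.074 and -0.058 m and x of reel_green in the frame of rack between -0.008 and 0.008 m and z of reel_green in the frame of rack between 0.061 and 0.073 m and angle between the z axis of reel_green and the y axis of rack, either way round below 0.2 rad)) and value of joint keep_bolt above 0.15 m), for 0.1 s.
At the end, for the whole second after the job is handed in: Red and green reel rest upright (axis within 0.2 rad of the row's) in the middle and end bay, one each, either way round: centre within 8 mm of its seat point along and across the row, 6 mm in height. Gold reel still in its bay (8 and 6 mm). Keep bolt home within 5 mm (travel over 0.150) (all of step 3 and y of reel_gold in the frame of rack between 0.058 and 0.074 m and z of reel_gold in the frame of rack between 0.061 and 0.073 m and linear speed of each of reel_red, reel_green below 0.02 m/s); the robot touches nothing.
It fails at once if the gold reel is moved by more than 15 mm (distance of reel_gold from where it was at the start of the episode above 0.015 m).
It fails at once if another loose thing on the bench is moved by more than 25 mm (distance of any of cop_copper, cop_violet, tape_roll, gift_box, mug, stapler from where it was at the start of the episode above 0.025 m).
It also fails if it takes over 72 s, if anything falls off the work surface, if the arm or the gripper's body presses on something with over 40 N, if the wrist force passes 120 N, or if a joint passes its speed limit or range.

## Working session

There is one attempt and no reset: what is moved stays moved. The work goes in short steps, Python scripts to look and compute and a shell command to move; the robot and the scene stay as the last step left them, time stands still between calls to the robot, and variables do not carry over. Pictures are saved under pics/ and viewed, about 8 in all and at most 12, crops included, and the job is handed in when it is done.

```bash
ls; mkdir -p pics; python3 - <<'E'
from station import get_obs,cams,workorder
import numpy as np,cv2
o=get_obs()
for k,v in o.items(): print(k,np.round(v,4))
for n in("side","top"):
    p,d=cams.camera(n); np.savez(f"pics/{n}0.npz",p=p,d=d)
    cv2.imwrite(f"pics/{n}0.png",p[:,:,::-1])
    c=cams.get_calibration(n); print(n,c)
a=[cv2.imread(f"pics/{n}0.png") for n in("top","side")]
E
```

```text
pics
time_s 0.0
qpos [-1.2486  0.3005  1.5216 -0.      1.3207 -0.0666]
joint_vel [ 0.0012  0.0007 -0.001   0.0005 -0.      0.0006]
tau [ 1.00000e-04 -5.31807e+01 -3.52739e+01  7.08000e-02  2.44000e-02
 -1.00000e-04]
ee_pos [ 0.2084 -0.5087  0.2239]
eef_rot [-1.5707e+00  1.1000e-03 -1.1820e+00]
force [-0.217  -0.5303 -1.0353]
moment [ 0.0321  0.02   -0.0169]
grip_width 0.0942
side {'fx': 411.2276798730702, 'fy': 411.2276798730702, 'cx': 252.50388671890843, 'cy': 199.40554275851713, 'view': array([[ 0.92771573, -0.37308877, -0.01217793, -0.51556674],
       [-0.24630054, -0.58728041, -0.7709979 ,  0.20599843],
       [ 0.2804988 ,  0.71826631, -0.63672123,  1.39033332],
       [ 0.        ,  0.        ,  0.        ,  1.        ]])}
top {'fx': 468.67497854910084, 'fy': 468.67497854910084, 'cx': 247.9724544065597, 'cy': 188.02052917251223, 'view': array([[ 1.48751718e-02, -9.99888763e-01,  1.09163673e-03,
        -4.07604700e-03],
       [-9.89789859e-01, -1.48796949e-02, -1.41755529e-01,
         5.83382788e-01],
       [ 1.41756004e-01,  1.02814688e-03, -9.89901095e-01,
         1.70663486e+00],
       [ 0.00000000e+00,  0.00000000e+00,  0.00000000e+00,
         1.00000000e+00]])}
```

View pics/top0.png

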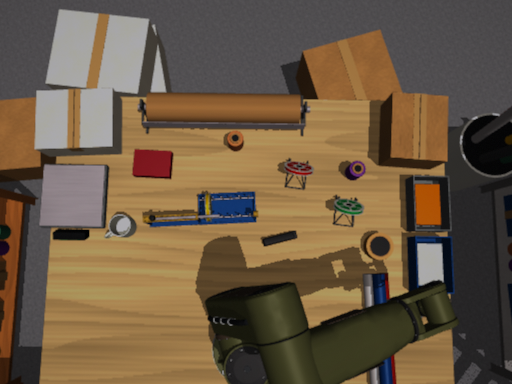

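View pics/side0.png

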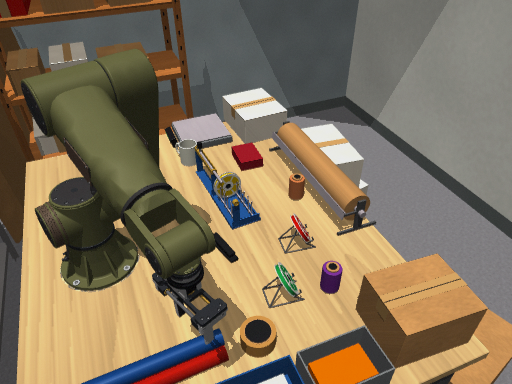

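The top picture shows the rack at about (230,208), with the gold reel near (207,207), the bolt knob on the left near (150,218) and the keeper at (255,213). The red reel is at (298,167), the green at (348,207), and the copper and violet cops at (235,140) and (355,170). The stapler is at (280,238), between the rack and the green easel. Next I measure with depth.

```bash
cat > h.py <<'E'
from station import get_obs,cams
import numpy as np,cv2
from scipy.spatial.transform import Rotation as Ro
def cloud(n,p,d):
    c=cams.get_calibration(n); v,u=np.nonzero(d>0); z=d[v,u]
    P=np.c_[(u-c["cx"])*z/c["fx"],(v-c["cy"])*z/c["fy"],z]
    V=c["view"]; return (P-V[:3,3])@V[:3,:3], p[v,u].astype(int), np.c_[u,v]
def proj(n,X):
    c=cams.get_calibration(n);V=c["view"];q=np.atleast_2d(X)@V[:3,:3].T+V[:3,3]
    return np.c_[q[:,0]/q[:,2]*c["fx"]+c["cx"],q[:,1]/q[:,2]*c["fy"]+c["cy"]]
def load(n,k=0):
    f=np.load(f"pics/{n}{k}.npz");return cloud(n,f["p"],f["d"])
def snap(n,k):
    p,d=cams.camera(n);np.savez(f"pics/{n}{k}.npz",p=p,d=d);return cloud(n,p,d)
E
python3 - <<'E'
from h import *
for n in("top","side"):
    X,C,U=load(n)
    V=cams.get_calibration(n)["view"];print(n,"cam",np.round(-V[:3,:3].T@V[:3,3],3))
    r,g,b=C.T
    ok=(X[:,2]>.02)&(X[:,2]<.2)&(X[:,0]>.2)&(X[:,0]<.8)&(abs(X[:,1])<.6)
    for nm,m in dict(red=(r>110)&(g<60)&(b<70)&(X[:,1]<0),green=(g>90)&(r<60)&(b<.8*g+10),blue=(b>90)&(r<60)&(g<110)&(X[:,1]>-.1),gold=(r>130)&(g>100)&(b<80)&(X[:,1]>0)&(X[:,0]<.6),violet=(b>70)&(r>50)&(g<50)&(b>r)).items():
        s=X[m&ok]; uv=U[m&ok]
        if len(s)<5: print(nm,len(s));continue
        print(nm,len(s),"med",np.round(np.median(s,0),3),"min",np.round(np.percentile(s,2,axis=0),3),"max",np.round(np.percentile(s,98,axis=0),3),"uv",uv.min(0),uv.max(0))
        if nm in("red","green"):
            # include white flange points near
            c=np.median(s,0); q=X[(np.linalg.norm(X-c,axis=1)<.075)&(X[:,2]>.03)]
            for nmm,a in(("col",s),("all",q)):
                w,v=np.linalg.eigh(np.cov((a-a.mean(0)).T)); print("  ",nmm,len(a),"n",np.round(v[:,0],3),"sd",np.round(w**.5,4),"mean",a.mean(0).round(3))
E
python3 - <<'E'
import cv2
t=cv2.imread("pics/top0.png");s=cv2.imread("pics/side0.png")
import numpy as np
a=cv2.resize(t[180:235,135:265],None,fx=6,fy=6,interpolation=2)  #780x330
b=cv2.resize(s[205:310,250:350],None,fx=2.5,fy=2.5,interpolation=2)
c=cv2.resize(s[135:235,185:285],None,fx=2.6,fy=2.6,interpolation=2)
o=np.zeros((595,800,3),np.uint8);o[:330,:780]=a;o[330:592,:250]=b[:262];o[330:590,260:520]=c
d=cv2.resize(t[155:230,275:370],None,fx=2.8,fy=2.8,interpolation=2);o[330:540,525:791]=d
cv2.imwrite("pics/crop1.png",o)
E
```

```text
top cam [0.336 0.003 1.772]
red 58 med [ 0.63  -0.197  0.106] min [ 0.204 -0.511  0.029] max [ 0.639 -0.15   0.118] uv [291 170] [388 295]
   col 58 n [ 0.006 -0.221  0.975] sd [0.0054 0.014  0.2461] mean [ 0.506 -0.282  0.087]
   all 293 n [ 0.852 -0.109  0.513] sd [0.0112 0.0216 0.0284] mean [ 0.645 -0.18   0.09 ]
green 33 med [ 0.493 -0.36   0.111] min [ 0.489 -0.395  0.096] max [ 0.501 -0.332  0.125] uv [341 209] [361 213]
   col 33 n [ 0.953 -0.13   0.274] sd [0.0027 0.0059 0.02  ] mean [ 0.493 -0.362  0.111]
   all 339 n [ 0.847 -0.07   0.526] sd [0.0103 0.022  0.0283] mean [ 0.507 -0.358  0.09 ]
blue 27 med [0.51  0.038 0.031] min [ 0.452 -0.021  0.021] max [0.557 0.191 0.087] uv [197 192] [255 222]
gold 90 med [0.488 0.153 0.114] min [0.395 0.142 0.035] max [0.539 0.46  0.131] uv [121 197] [209 237]
violet 72 med [ 0.645 -0.385  0.09 ] min [ 0.626 -0.418  0.085] max [ 0.68  -0.365  0.097] uv [350 161] [364 176]
side cam [ 0.139 -1.07   1.038]
red 375 med [ 0.236 -0.498  0.043] min [ 0.201 -0.515  0.03 ] max [ 0.651 -0.166  0.112] uv [196 216] [307 369]
   col 375 n [ 0.151 -0.382  0.912] sd [0.0054 0.0144 0.2058] mean [ 0.312 -0.441  0.052]
   all 1246 n [ 0.043 -0.819  0.572] sd [0.0063 0.0229 0.0331] mean [ 0.222 -0.491  0.059]
green 140 med [ 0.501 -0.381  0.099] min [ 0.49  -0.411  0.041] max [ 0.544 -0.325  0.114] uv [276 265] [296 291]
   col 140 n [ 0.791 -0.144  0.595] sd [0.0034 0.0245 0.0258] mean [ 0.507 -0.376  0.092]
   all 401 n [ 0.885 -0.096  0.456] sd [0.0138 0.0232 0.0281] mean [ 0.507 -0.378  0.085]
blue 29 med [ 0.501 -0.021  0.035] min [ 0.451 -0.029  0.021] max [0.56  0.181 0.106] uv [211 189] [256 225]
gold 77 med [0.465 0.231 0.123] min [0.448 0.144 0.088] max [0.52  0.368 0.13 ] uv [195 146] [230 184]
violet 97 med [ 0.64  -0.413  0.09 ] min [ 0.628 -0.423  0.028] max [ 0.681 -0.37   0.096] uv [323 262] [341 289]
```

View pics/crop1.png

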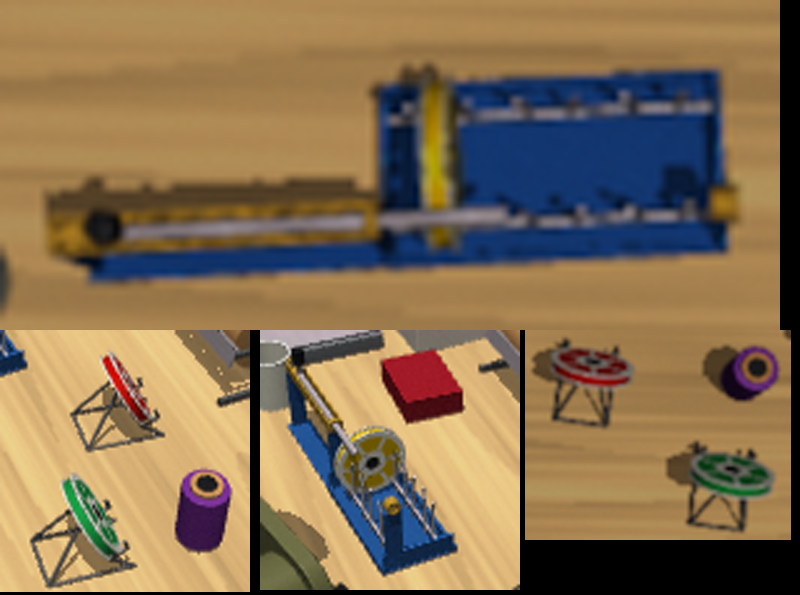

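The crop shows the rack almost parallel to world y, with +y to the left. The knob is at top-picture pixel (152,218) and the keeper at (256,214). Both reels lean towards the robot with their faces away from it. The tool always points down, so closing the jaws will have to turn each reel upright. Next I fit the models to the clouds.

```bash
cat >> h.py <<'E'
from scipy.optimize import least_squares
def cyl(X,c,n,r,h):  # signed distance to solid cylinder
    q=X-c; a=q@n; rad=np.linalg.norm(q-np.outer(a,n),axis=1)
    d=np.c_[rad-r,abs(a)-h/2]; return np.minimum(d.max(1),0)+np.linalg.norm(np.maximum(d,0),axis=1)
def box(X,c,R,s):
    d=abs((X-c)@R)-np.array(s)/2; return np.minimum(d.max(1),0)+np.linalg.norm(np.maximum(d,0),axis=1)
def fit_easel(X,g):
    X=X[(np.linalg.norm(X-[g[0],g[1],.07],axis=1)<.07)&(X[:,2]>.04)]
    f=lambda p:cyl(X,[p[0],p[1],.07],np.array([np.cos(p[2])*.866,np.sin(p[2])*.866,.5]),.055,.016)
    s=least_squares(f,g,loss="cauchy",f_scale=.002,x_scale=[.01,.01,.1]); return s.x,np.median(abs(f(s.x))),len(X)
def fit_rack(X,g):
    X=X[(X[:,2]>.095)&(X[:,2]<.18)]; 
    def f(p):
        R=Ro.from_euler('z',p[2]).as_matrix(); L=(X-[p[0],p[1],0])@R; e=np.eye(3)
        D=[cyl(L,[0,.066,.067],e[1],.055,.016),cyl(L,[-.037,-.104,.119],e[1],.011,.012),cyl(L,[-.037,.272-p[3],.152],e[2],.01,.026),
           box(L,[-.037,.197,.121],np.eye(3),[.022,.194,.010]),cyl(L,[-.037,.272-p[3]-.116,.119],e[1],.005,.232)]
        return np.minimum.reduce([abs(d) for d in D])
    s=least_squares(f,g,loss="cauchy",f_scale=.002,x_scale=[.01,.01,.1,.01]); return s.x,np.median(f(s.x)),len(X)
E
python3 - <<'E'
from h import *
A={n:load(n)[0] for n in("top","side")}; A["both"]=np.r_[A["top"],A["side"]]
for n,X in A.items():
    for nm,g in(("red",[.65,-.18,-.1]),("green",[.51,-.36,-.1])):
        s=fit_easel(X,g);print(n,nm,s[0].round(4),np.degrees(s[0][2]).round(1),s[1].round(4),s[2])
    B=X[(X[:,0]>.4)&(X[:,0]<.6)&(X[:,1]>-.06)&(X[:,1]<.4)]
    s=fit_rack(B,[.49,.085,.04,.009]);print(n,"rack",s[0].round(4),np.degrees(s[0][2]).round(2),s[1].round(4),s[2])
E
```

```text
top red [ 0.6553 -0.1764 -0.1371] -7.9 0.0014 344
top green [ 0.5155 -0.361  -0.1093] -6.3 0.0014 393
top rack [0.5101 0.085  0.0649 0.016 ] 3.72 0.0018 565
side red [ 0.6591 -0.1772 -0.1272] -7.3 0.002 266
side green [ 0.5191 -0.3597 -0.1082] -6.2 0.0011 417
side rack [0.5131 0.0825 0.0636 0.0191] 3.64 0.0014 472
both red [ 0.6561 -0.1767 -0.1334] -7.6 0.0022 610
both green [ 0.5176 -0.3595 -0.1054] -6.0 0.0018 810
both rack [0.5113 0.0827 0.0635 0.0186] 3.64 0.0019 1037
```

```bash
cat >> h.py <<'E'
def delta(x,y,z,yaw):
    o=get_obs();R=Ro.from_euler('xyz',o["eef_rot"]).as_matrix()
    t=R.T@(np.array([x,y,z])-o["ee_pos"]); w=o["eef_rot"][2]
    sp=-np.degrees((yaw-w+np.pi)%(2*np.pi)-np.pi)
    print("t",round(o["time_s"],2),"pos",o["ee_pos"].round(4),"rot",o["eef_rot"].round(3),"x,y,z",t.round(4),"spin",round(sp,1),"w",round(o["grip_width"],4),"F",o["force"].round(1))
E
python3 -m handwheel '[{"fingers":0.3,"x":-0.003,"y":0,"z":0.033,"spin":-6},{"fingers":0.3,"x":-0.006,"y":0,"z":0.066,"spin":-12},{"fingers":0.3,"x":-0.009,"y":0,"z":0.1,"spin":-19},{"fingers":0.3,"x":-0.012,"y":0,"z":0.14,"spin":-26},{"fingers":0.3,"x":-0.015,"y":0,"z":0.18,"spin":-33},{"fingers":0.3,"x":-0.018,"y":0,"z":0.22,"spin":-40},{"fingers":0.3,"x":-0.022,"y":0,"z":0.26,"spin":-47},{"fingers":0.3,"x":-0.026,"y":0,"z":0.3,"spin":-54},{"fingers":0.3,"x":-0.029,"y":0,"z":0.327,"spin":-61.7},{"fingers":0.3,"x":-0.029,"y":0,"z":0.327,"spin":-61.7}]'
python3 -c "
from h import *
delta(.4996,-.358,.108,np.radians(-6))"
```

```text
time_s: 1.1
ee_pos: [0.5022, -0.3562, 0.2236]
eef_rot: [-1.57, 0.001, -0.098]
force: [-0.6, -1.0, 0.4]
grip_width: 0.0611
t 1.1 pos [ 0.5022 -0.3562  0.2236] rot [-1.57e+00  1.00e-03 -9.80e-02] x,y,z [-0.0023  0.1156 -0.0022] spin 0.4 w 0.0611 F [-0.6 -1.   0.4]
```

```bash
python3 -m handwheel '[{"fingers":0.3,"x":-0.002,"y":0.02,"z":-0.002,"spin":0},{"fingers":0.3,"x":-0.002,"y":0.04,"z":-0.002,"spin":0},{"fingers":0.3,"x":-0.002,"y":0.06,"z":-0.002,"spin":0},{"fingers":0.3,"x":-0.002,"y":0.08,"z":-0.002,"spin":0},{"fingers":0.3,"x":-0.002,"y":0.095,"z":-0.002,"spin":0},{"fingers":0.3,"x":-0.002,"y":0.105,"z":-0.002,"spin":0},{"fingers":0.3,"x":-0.002,"y":0.112,"z":-0.002,"spin":0},{"fingers":0.3,"x":-0.002,"y":0.115,"z":-0.002,"spin":0},{"fingers":0,"x":-0.002,"y":0.115,"z":-0.002,"spin":0},{"fingers":-0.15,"x":-0.002,"y":0.115,"z":-0.002,"spin":0}]' 5
python3 - <<'E'
from h import *
delta(.4996,-.358,.108,np.radians(-6))
p,d=cams.camera("side")
cv2.imwrite("pics/s1.png",cv2.resize(p[220:330,220:340,::-1],None,fx=5,fy=5,interpolation=2))
E
```

```text
time_s: 2.1
ee_pos: [0.4981, -0.3601, 0.1101]
eef_rot: [-1.571, -0.001, -0.105]
force: [0.4, 0.2, 0.6]
grip_width: 0.0487
t 2.1 pos [ 0.4981 -0.3601  0.1101] rot [-1.571e+00 -1.000e-03 -1.050e-01] x,y,z [0.0013 0.0021 0.0023] spin -0.0 w 0.0487 F [0.4 0.2 0.6]
```

View pics/s1.png

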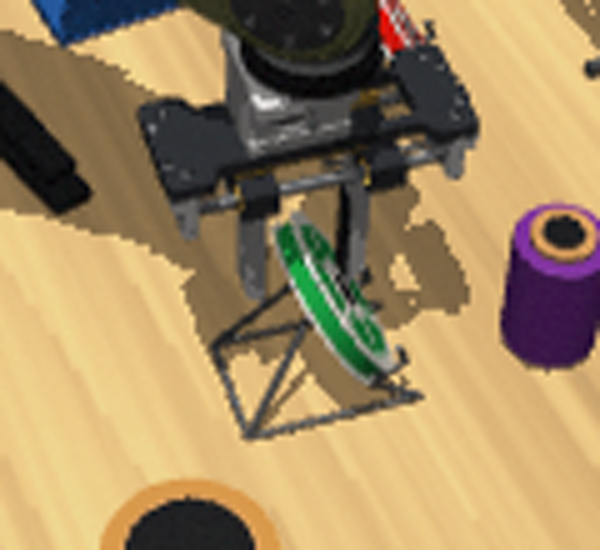

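The fingers straddle the green reel's upper rim. The rim is near (300,250) in the crop, with the back finger at (250,260) and the front finger at (350,230). Next I close gently while carrying the top forward to bring it upright.

```bash
python3 -m handwheel '[{"fingers":-0.3,"x":0,"y":0,"z":0,"spin":0},{"fingers":-0.3,"x":0,"y":0,"z":0,"spin":0},{"fingers":-0.3,"x":0.003,"y":0,"z":0,"spin":0},{"fingers":-0.35,"x":0.008,"y":-0.002,"z":0,"spin":0},{"fingers":-0.4,"x":0.014,"y":-0.004,"z":0,"spin":0},{"fingers":-0.45,"x":0.02,"y":-0.006,"z":0,"spin":0},{"fingers":-0.5,"x":0.026,"y":-0.008,"z":0,"spin":0},{"fingers":-0.6,"x":0.032,"y":-0.01,"z":0,"spin":0},{"fingers":-0.8,"x":0.037,"y":-0.012,"z":0,"spin":0},{"fingers":-0.8,"x":0.04,"y":-0.012,"z":0,"spin":0}]' 6
python3 - <<'E'
from h import *
p,d=cams.camera("side")
cv2.imwrite("pics/s2.png",cv2.resize(p[220:330,220:340,::-1],None,fx=5,fy=5,interpolation=2))
delta(.5175,-.36,.25,np.radians(-6))
E
```

```text
time_s: 3.15
ee_pos: [0.5383, -0.3642, 0.1216]
eef_rot: [-1.571, -0.0, -0.105]
force: [-0.1, 0.4, -0.8]
grip_width: 0.0164
t 3.2 pos [ 0.5383 -0.3641  0.1214] rot [-1.571 -0.    -0.105] x,y,z [-0.0211 -0.1286  0.0019] spin -0.0 w 0.0161 F [ 1.   0.2 -0.1]
```

View pics/s2.png

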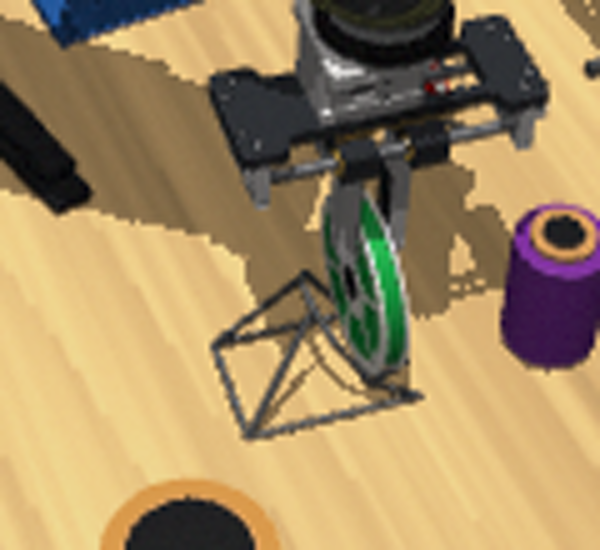

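The green reel is upright and flush in the pads at a width of 16.1 mm. Next I grip harder, lift it and spin it towards the rack yaw.

```bash
python3 -m handwheel '[{"fingers":-0.9,"x":0,"y":0,"z":0,"spin":0},{"fingers":-0.9,"x":0,"y":0,"z":0,"spin":0},{"fingers":-0.9,"x":-0.002,"y":-0.01,"z":0,"spin":0},{"fingers":-0.9,"x":-0.004,"y":-0.025,"z":0,"spin":0},{"fingers":-0.9,"x":-0.004,"y":-0.045,"z":0,"spin":0},{"fingers":-0.9,"x":-0.004,"y":-0.07,"z":0,"spin":0},{"fingers":-0.9,"x":-0.004,"y":-0.1,"z":0,"spin":0},{"fingers":-0.9,"x":-0.004,"y":-0.13,"z":0,"spin":0},{"fingers":-0.9,"x":-0.004,"y":-0.15,"z":0,"spin":0},{"fingers":-0.9,"x":-0.004,"y":-0.16,"z":0,"spin":0}]' 20
python3 - <<'E'
from h import *
delta(.5115,.0835,.28,np.radians(-86.4))
E
```

```text
time_s: 4.2
ee_pos: [0.5335, -0.3639, 0.2849]
eef_rot: [-1.573, -0.003, -0.105]
force: [-0.0, 0.7, -2.0]
grip_width: 0.0161
t 4.2 pos [ 0.5335 -0.3639  0.2849] rot [-1.573 -0.003 -0.105] x,y,z [-0.069   0.0039  0.4426] spin 80.4 w 0.0161 F [-0.   0.7 -2. ]
```

```bash
python3 -m handwheel '[{"fingers":-0.9,"x":-0.003,"y":0,"z":0.015,"spin":4},{"fingers":-0.9,"x":-0.008,"y":0,"z":0.05,"spin":11},{"fingers":-0.9,"x":-0.014,"y":0,"z":0.09,"spin":19},{"fingers":-0.9,"x":-0.02,"y":0,"z":0.13,"spin":27},{"fingers":-0.9,"x":-0.027,"y":0,"z":0.17,"spin":35},{"fingers":-0.9,"x":-0.033,"y":0,"z":0.21,"spin":43},{"fingers":-0.9,"x":-0.04,"y":0,"z":0.25,"spin":51},{"fingers":-0.9,"x":-0.046,"y":0,"z":0.29,"spin":58},{"fingers":-0.9,"x":-0.052,"y":0,"z":0.33,"spin":65},{"fingers":-0.9,"x":-0.056,"y":0,"z":0.36,"spin":70}]'
python3 - <<'E'
from h import *
delta(.5115,.0835,.26,np.radians(-86.4))
E
```

```text
time_s: 5.2
ee_pos: [0.515, 0.0022, 0.2817]
eef_rot: [-1.571, 0.0, -1.331]
force: [0.5, 0.5, -1.5]
grip_width: 0.0157
t 5.2 pos [0.515  0.0022 0.2817] rot [-1.571  0.    -1.331] x,y,z [-0.0798  0.0217  0.016 ] spin 10.1 w 0.0157 F [ 0.5  0.5 -1.5]
```

```bash
python3 -m handwheel '[{"fingers":-0.9,"x":-0.015,"y":0.002,"z":0.003,"spin":3},{"fingers":-0.9,"x":-0.03,"y":0.005,"z":0.006,"spin":6},{"fingers":-0.9,"x":-0.045,"y":0.01,"z":0.009,"spin":9},{"fingers":-0.9,"x":-0.06,"y":0.014,"z":0.012,"spin":10},{"fingers":-0.9,"x":-0.072,"y":0.018,"z":0.014,"spin":10},{"fingers":-0.9,"x":-0.078,"y":0.02,"z":0.016,"spin":10},{"fingers":-0.9,"x":-0.08,"y":0.02,"z":0.016,"spin":10},{"fingers":-0.9,"x":-0.08,"y":0.02,"z":0.016,"spin":10},{"fingers":-0.9,"x":-0.08,"y":0.02,"z":0.016,"spin":10},{"fingers":-0.9,"x":-0.08,"y":0.02,"z":0.016,"spin":10}]'
cat >> h.py <<'E'
def fit_held(ns,k,rgb):
    """centre (x,y,z) of upright reel held near TCP, axis = tool x; plus rack fit"""
    o=get_obs();R=Ro.from_euler('xyz',o["eef_rot"]).as_matrix();n=R[:,0];c0=o["ee_pos"]-[0,0,.039]
    out=[]
    for nm in ns:
        X,C,U=snap(nm,k); S=X[(np.linalg.norm(X-c0,axis=1)<.075)&(X[:,2]<o["ee_pos"][2]-.022)&(abs((X-c0)@n)<.02)]
        f=lambda p:cyl(S,p,n,.055,.016)
        s=least_squares(f,c0,loss="cauchy",f_scale=.002,x_scale=.01)
        print(nm,"reel-TCP in tool axes",(R.T@(s.x-o["ee_pos"])).round(4),"med",np.median(abs(f(s.x))).round(4),len(S)); out.append(s.x)
    return out
E
python3 - <<'E'
from h import *
fit_held(("top","side"),2,0)
for n in("top","side"):
    X=load(n,2)[0]
    B=X[(X[:,0]>.4)&(X[:,0]<.6)&(X[:,1]>-.06)&(X[:,1]<.4)&((X[:,1]>.125)|(X[:,1]<0))]
    s=fit_rack(B,[.511,.083,.063,.018]);print(n,"rack",s[0].round(4),np.degrees(s[0][2]).round(2),s[1].round(4),s[2])
a=[cv2.imread(f) if 0 else np.load(f"pics/{n}2.npz")["p"][:,:,::-1] for n in("top","side")]
o=np.r_[cv2.resize(a[0][140:260,100:300],None,fx=3,fy=3),cv2.resize(a[1][120:240,140:340],None,fx=3,fy=3)][:600]
cv2.imwrite("pics/v3.png",o[:, :])
delta(.5115,.0835,.26,np.radians(-86.4))
E
```

```text
time_s: 6.2
ee_pos: [0.5121, 0.0812, 0.2616]
eef_rot: [-1.57, -0.0, -1.502]
force: [-0.3, 0.3, -1.1]
grip_width: 0.0161
top reel-TCP in tool axes [-0.0013  0.039   0.0012] med 0.0 3
side reel-TCP in tool axes [ 0.001   0.045  -0.0004] med 0.0016 443
top rack [0.5102 0.0853 0.0654 0.0162] 3.75 0.0017 431
side rack [0.5127 0.0823 0.0629 0.0169] 3.6 0.0016 414
t 6.3 pos [0.512  0.0814 0.2615] rot [-1.571 -0.    -1.502] x,y,z [-0.0022  0.0015 -0.0004] spin 0.4 w 0.0159 F [-0.8 -0.9 -1. ]
```

View pics/v3.png

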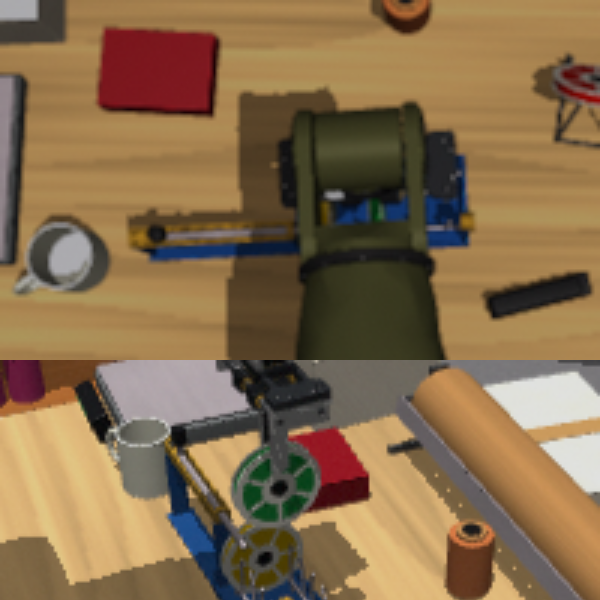

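```bash
python3 -m handwheel '[{"fingers":-0.9,"x":-0.002,"y":0.01,"z":0,"spin":0.3},{"fingers":-0.9,"x":-0.002,"y":0.03,"z":0,"spin":0.3},{"fingers":-0.9,"x":-0.002,"y":0.045,"z":0,"spin":0.3},{"fingers":-0.9,"x":-0.002,"y":0.06,"z":0,"spin":0.3},{"fingers":-0.9,"x":-0.002,"y":0.075,"z":0,"spin":0.3},{"fingers":-0.9,"x":-0.002,"y":0.09,"z":0,"spin":0.3},{"fingers":-0.9,"x":-0.002,"y":0.105,"z":0,"spin":0.3},{"fingers":-0.9,"x":-0.002,"y":0.12,"z":0,"spin":0.3},{"fingers":-0.9,"x":-0.002,"y":0.13,"z":0,"spin":0.3},{"fingers":-0.9,"x":-0.002,"y":0.135,"z":0,"spin":0.3}]' 10
python3 - <<'E'
from h import *
delta(.512,.0835,.112,np.radians(-86.35))
fit_held(("side",),3,0)
a=np.load("pics/side3.npz")["p"][:,:,::-1]
cv2.imwrite("pics/v4.png",cv2.resize(a[125:235,180:280],None,fx=5,fy=5,interpolation=2))
E
```

```text
time_s: 7.3
ee_pos: [0.5114, 0.0837, 0.1253]
eef_rot: [-1.572, 0.0, -1.507]
force: [0.7, 0.3, -0.9]
grip_width: 0.0161
t 7.3 pos [0.5114 0.0837 0.1253] rot [-1.572  0.    -1.507] x,y,z [0.0002 0.0133 0.0006] spin 0.0 w 0.0161 F [ 0.7  0.3 -0.9]
side reel-TCP in tool axes [ 0.0012  0.0563 -0.0028] med 0.0018 362
```

View pics/v4.png

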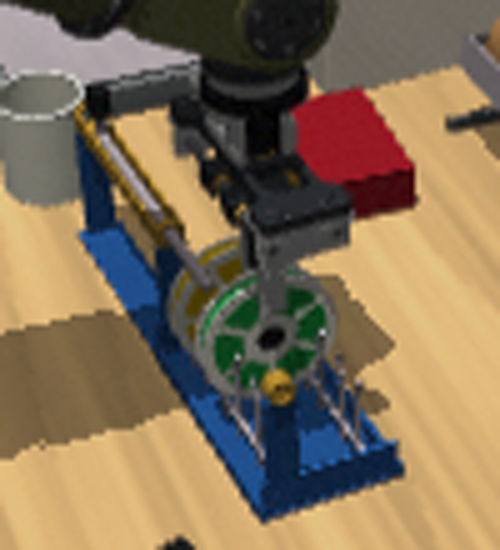

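The green reel is between the middle bay's tines, held, with its hub at about (272,337) in the crop, and there is no side force. Next I lower the rest of the way slowly until the cradle pushes back.

```bash
python3 -m handwheel '[{"fingers":-0.9,"x":0,"y":0.002,"z":0,"spin":0},{"fingers":-0.9,"x":0,"y":0.004,"z":0,"spin":0},{"fingers":-0.9,"x":0,"y":0.006,"z":0,"spin":0},{"fingers":-0.9,"x":0,"y":0.007,"z":0,"spin":0},{"fingers":-0.9,"x":0,"y":0.008,"z":0,"spin":0},{"fingers":-0.9,"x":0,"y":0.009,"z":0,"spin":0},{"fingers":-0.9,"x":0,"y":0.01,"z":0,"spin":0},{"fingers":-0.9,"x":0,"y":0.011,"z":0,"spin":0},{"fingers":-0.9,"x":0,"y":0.012,"z":0,"spin":0},{"fingers":-0.9,"x":0,"y":0.012,"z":0,"spin":0}]' 6
```

```text
time_s: 8.35
ee_pos: [0.5118, 0.0837, 0.1143]
eef_rot: [-1.571, 0.0, -1.507]
force: [0.2, 0.3, -0.6]
grip_width: 0.0156
```

```bash
python3 -m handwheel '[{"fingers":-0.9,"x":0,"y":0.001,"z":0,"spin":0},{"fingers":-0.9,"x":0,"y":0.001,"z":0,"spin":0},{"fingers":-0.9,"x":0,"y":0.002,"z":0,"spin":0},{"fingers":-0.9,"x":0,"y":0.002,"z":0,"spin":0},{"fingers":-0.9,"x":0,"y":0.003,"z":0,"spin":0},{"fingers":-0.9,"x":0,"y":0.003,"z":0,"spin":0},{"fingers":-0.9,"x":0,"y":0.004,"z":0,"spin":0},{"fingers":-0.9,"x":0,"y":0.004,"z":0,"spin":0},{"fingers":-0.9,"x":0,"y":0.005,"z":0,"spin":0},{"fingers":-0.9,"x":0,"y":0.005,"z":0,"spin":0}]' 4
python3 - <<'E'
from h import *
X,C,U=snap("side",4)
r,g,b=C.T
m=(g>80)&(r<70)&(b<.8*g+10)&(abs(X[:,0]-.51)<.07)&(abs(X[:,1]-.08)<.05)
print(X[m].min(0),X[m].max(0),m.sum(), get_obs()["force"])
E
```

```text
time_s: 9.35
ee_pos: [0.5124, 0.0837, 0.1099]
eef_rot: [-1.569, 0.0, -1.507]
force: [2.4, 0.9, 4.5]
grip_width: 0.0159
[0.46319802 0.06090165 0.03396399] [0.5569653  0.09515255 0.13624706] 41 [2.35236823 0.12865513 4.90431069]
```

Cradle contact shows: about 5 N upward and 2 N in +x. Next I let go, opening to about 38 mm, then rise clear.

```bash
python3 -m handwheel '[{"fingers":-0.9,"x":0,"y":-0.001,"z":0.001,"spin":0},{"fingers":-0.6,"x":0,"y":-0.001,"z":0.001,"spin":0},{"fingers":-0.4,"x":0,"y":-0.001,"z":0.001,"spin":0},{"fingers":-0.2,"x":0,"y":-0.001,"z":0.001,"spin":0},{"fingers":-0.2,"x":0,"y":-0.001,"z":0.001,"spin":0},{"fingers":-0.2,"x":0,"y":-0.01,"z":0.001,"spin":0},{"fingers":-0.2,"x":0,"y":-0.04,"z":0.001,"spin":0},{"fingers":-0.2,"x":0,"y":-0.08,"z":0.001,"spin":0},{"fingers":-0.2,"x":0,"y":-0.12,"z":0.001,"spin":0},{"fingers":-0.2,"x":0,"y":-0.12,"z":0.001,"spin":0}]' 4
python3 - <<'E'
from h import *
c=np.cos(-.1334);s=np.sin(-.1334)
delta(.6561-.018*c,-.1767-.018*s,.225,-.1334)
E
```

```text
time_s: 10.4
ee_pos: [0.5145, 0.0839, 0.2353]
eef_rot: [-1.562, 0.0, -1.507]
force: [-0.4, -0.6, -0.3]
grip_width: 0.0375
t 10.4 pos [0.5145 0.0839 0.2353] rot [-1.562  0.    -1.507] x,y,z [0.2656 0.0112 0.1069] spin -78.7 w 0.0375 F [-0.4 -0.6 -0.3]
```

```bash
python3 -m handwheel '[{"fingers":-0.2,"x":0.02,"y":0,"z":0.008,"spin":-5},{"fingers":-0.2,"x":0.05,"y":0,"z":0.02,"spin":-13},{"fingers":0,"x":0.08,"y":0,"z":0.032,"spin":-21},{"fingers":0.3,"x":0.11,"y":0,"z":0.044,"spin":-29},{"fingers":0.3,"x":0.14,"y":0,"z":0.056,"spin":-37},{"fingers":0.3,"x":0.17,"y":0,"z":0.068,"spin":-45},{"fingers":0.3,"x":0.2,"y":0,"z":0.08,"spin":-53},{"fingers":0.3,"x":0.23,"y":0,"z":0.09,"spin":-61},{"fingers":0.3,"x":0.255,"y":0,"z":0.1,"spin":-69},{"fingers":0.3,"x":0.266,"y":0,"z":0.107,"spin":-77}]' 5
python3 - <<'E'
from h import *
X=np.r_[snap("side",5)[0]]
B=X[(X[:,0]>.4)&(X[:,0]<.6)&(X[:,1]>-.06)&(X[:,1]<.4)]
# green seat check: fit disc with rack-axis normal
S=X[(np.linalg.norm(X-[.512,.0835,.067],axis=1)<.065)&(X[:,2]>.03)&(abs(X[:,1]-.0835)<.02)]
n=np.array([-np.sin(.0635),np.cos(.0635),0])
f=lambda p:cyl(S,p,n,.055,.016)
s=least_squares(f,[.512,.083,.067],loss="cauchy",f_scale=.002,x_scale=.01);print("green",s.x.round(4),len(S),np.median(abs(f(s.x))).round(4))
S=X[(np.linalg.norm(X-[.508,.1494,.067],axis=1)<.065)&(X[:,2]>.07)&(abs(X[:,1]-.149)<.02)]
s=least_squares(f,[.508,.149,.067],loss="cauchy",f_scale=.002,x_scale=.01);print("gold",s.x.round(4),len(S))
c=np.cos(-.1334);q=np.sin(-.1334)
delta(.6561-.018*c,-.1767-.018*q,.108,-.1334)
E
```

```text
time_s: 11.4
ee_pos: [0.6368, -0.177, 0.2287]
eef_rot: [-1.571, 0.001, -0.159]
force: [0.3, 0.2, -0.5]
grip_width: 0.0612
green [0.5139 0.0824 0.0657] 484 0.0017
gold [0.5096 0.148  0.0648] 249
t 11.45 pos [ 0.6372 -0.1775  0.2285] rot [-1.571e+00  1.000e-03 -1.500e-01] x,y,z [0.0007 0.1205 0.0033] spin -0.9 w 0.061 F [ 0.8 -0.9 -0.3]
```

```bash
python3 -m handwheel '[{"fingers":0.3,"x":0.001,"y":0.02,"z":0.003,"spin":-1},{"fingers":0.3,"x":0.001,"y":0.04,"z":0.003,"spin":-1},{"fingers":0.3,"x":0.001,"y":0.06,"z":0.003,"spin":-1},{"fingers":0.3,"x":0.001,"y":0.08,"z":0.003,"spin":-1},{"fingers":0.3,"x":0.001,"y":0.095,"z":0.003,"spin":-1},{"fingers":0.3,"x":0.001,"y":0.105,"z":0.003,"spin":-1},{"fingers":0.3,"x":0.001,"y":0.113,"z":0.003,"spin":-1},{"fingers":0.3,"x":0.001,"y":0.118,"z":0.003,"spin":-1},{"fingers":0,"x":0.001,"y":0.118,"z":0.003,"spin":-1},{"fingers":-0.15,"x":0.001,"y":0.118,"z":0.003,"spin":-1}]' 5
python3 - <<'E'
from h import *
c=np.cos(-.1334);q=np.sin(-.1334)
delta(.6561-.018*c,-.1767-.018*q,.11,-.1334)
p,d=cams.camera("side")
cv2.imwrite("pics/s6.png",cv2.resize(p[170:270,250:350,::-1],None,fx=5,fy=5,interpolation=2))
E
```

```text
time_s: 12.45
ee_pos: [0.6384, -0.1721, 0.112]
eef_rot: [-1.571, -0.001, -0.145]
force: [-0.3, 0.6, 0.6]
grip_width: 0.048
t 12.45 pos [ 0.6384 -0.1721  0.112 ] rot [-1.571e+00 -1.000e-03 -1.450e-01] x,y,z [ 0.0002  0.002  -0.0022] spin -0.7 w 0.048 F [-0.3  0.6  0.6]
```

View pics/s6.png

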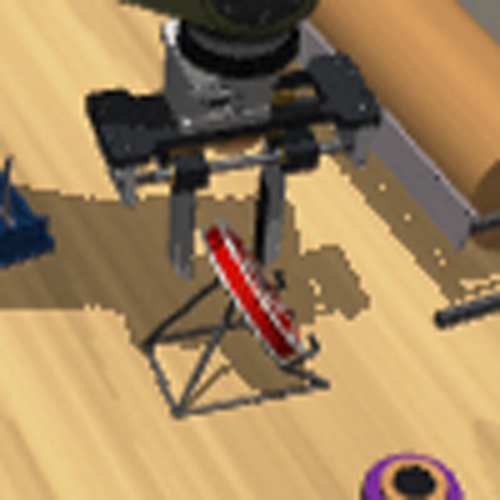

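The fingers straddle the red reel's rim the same way: rim near (220,240) in the crop, fingers at (182,230) and (268,210). I repeat the uprighting motion, 2 mm lower and with a small correction in z.

```bash
python3 -m handwheel '[{"fingers":-0.3,"x":0,"y":0.002,"z":-0.002,"spin":-0.7},{"fingers":-0.3,"x":0,"y":0.002,"z":-0.002,"spin":-0.7},{"fingers":-0.3,"x":0.003,"y":0.002,"z":-0.002,"spin":-0.7},{"fingers":-0.35,"x":0.008,"y":0,"z":-0.002,"spin":-0.7},{"fingers":-0.4,"x":0.014,"y":-0.002,"z":-0.002,"spin":-0.7},{"fingers":-0.45,"x":0.02,"y":-0.004,"z":-0.002,"spin":-0.7},{"fingers":-0.5,"x":0.026,"y":-0.006,"z":-0.002,"spin":-0.7},{"fingers":-0.6,"x":0.032,"y":-0.008,"z":-0.002,"spin":-0.7},{"fingers":-0.8,"x":0.037,"y":-0.01,"z":-0.002,"spin":-0.7},{"fingers":-0.8,"x":0.04,"y":-0.01,"z":-0.002,"spin":-0.7}]' 6
python3 -m handwheel '[{"fingers":-0.9,"x":0,"y":0,"z":0,"spin":0},{"fingers":-0.9,"x":0,"y":0,"z":0,"spin":0},{"fingers":-0.9,"x":-0.002,"y":-0.01,"z":0,"spin":0},{"fingers":-0.9,"x":-0.004,"y":-0.025,"z":0,"spin":0},{"fingers":-0.9,"x":-0.004,"y":-0.045,"z":0,"spin":0},{"fingers":-0.9,"x":-0.004,"y":-0.07,"z":0,"spin":0},{"fingers":-0.9,"x":-0.004,"y":-0.1,"z":0,"spin":0},{"fingers":-0.9,"x":-0.004,"y":-0.13,"z":0,"spin":0},{"fingers":-0.9,"x":-0.004,"y":-0.15,"z":0,"spin":0},{"fingers":-0.9,"x":-0.004,"y":-0.16,"z":0,"spin":0}]' 20
python3 - <<'E'
from h import *
# end bay target
R=Ro.from_euler('z',.0635).as_matrix();p=np.array([.513,.0835,0])+R@[0,-.066,0];print(p)
delta(p[0],p[1],.262,np.radians(-86.35))
fit_held(("side",),6,0)
E
```

```text
time_s: 13.5
ee_pos: [0.6781, -0.1799, 0.1216]
eef_rot: [-1.571, -0.001, -0.133]
force: [-0.0, 0.5, -0.7]
grip_width: 0.0159
time_s: 14.5
ee_pos: [0.6734, -0.1793, 0.2852]
eef_rot: [-1.571, -0.004, -0.133]
force: [1.0, 0.3, -1.2]
grip_width: 0.0161
[0.51718818 0.01763302 0.        ]
t 14.5 pos [ 0.6734 -0.1793  0.2852] rot [-1.571 -0.004 -0.133] x,y,z [-0.181   0.0224  0.1745] spin 78.7 w 0.0161 F [ 1.   0.3 -1.2]
side reel-TCP in tool axes [-0.0003  0.0426 -0.0014] med 0.0007 267
```

```bash
python3 -m handwheel '[{"fingers":-0.9,"x":-0.009,"y":0,"z":0.009,"spin":5},{"fingers":-0.9,"x":-0.027,"y":0,"z":0.027,"spin":13},{"fingers":-0.9,"x":-0.045,"y":0,"z":0.045,"spin":21},{"fingers":-0.9,"x":-0.065,"y":0,"z":0.063,"spin":29},{"fingers":-0.9,"x":-0.085,"y":0,"z":0.083,"spin":37},{"fingers":-0.9,"x":-0.105,"y":0,"z":0.103,"spin":45},{"fingers":-0.9,"x":-0.125,"y":0,"z":0.123,"spin":53},{"fingers":-0.9,"x":-0.145,"y":0,"z":0.14,"spin":61},{"fingers":-0.9,"x":-0.165,"y":0,"z":0.16,"spin":69},{"fingers":-0.9,"x":-0.178,"y":0,"z":0.172,"spin":75}]'
python3 -c "
from h import *
delta(.5172,.0176,.255,np.radians(-86.35))"
```

```text
time_s: 15.55
ee_pos: [0.5184, 0.016, 0.281]
eef_rot: [-1.572, 0.0, -1.447]
force: [0.5, -0.1, -1.4]
grip_width: 0.0155
t 15.55 pos [0.5184 0.016  0.281 ] rot [-1.572  0.    -1.447] x,y,z [-0.0017  0.026  -0.0009] spin 3.4 w 0.0155 F [ 0.5 -0.1 -1.4]
```

```bash
python3 -m handwheel '[{"fingers":-0.9,"x":-0.001,"y":0.005,"z":0,"spin":2},{"fingers":-0.9,"x":-0.002,"y":0.01,"z":-0.001,"spin":3.4},{"fingers":-0.9,"x":-0.002,"y":0.015,"z":-0.001,"spin":3.4},{"fingers":-0.9,"x":-0.002,"y":0.02,"z":-0.001,"spin":3.4},{"fingers":-0.9,"x":-0.002,"y":0.022,"z":-0.001,"spin":3.4},{"fingers":-0.9,"x":-0.002,"y":0.022,"z":-0.001,"spin":3.4},{"fingers":-0.9,"x":-0.002,"y":0.022,"z":-0.001,"spin":3.4},{"fingers":-0.9,"x":-0.002,"y":0.022,"z":-0.001,"spin":3.4},{"fingers":-0.9,"x":-0.002,"y":0.022,"z":-0.001,"spin":3.4},{"fingers":-0.9,"x":-0.002,"y":0.022,"z":-0.001,"spin":3.4}]'
python3 - <<'E'
from h import *
delta(.5172,.0176,.110,np.radians(-86.35))
fit_held(("side",),7,0)
E
```

```text
time_s: 16.55
ee_pos: [0.5187, 0.0166, 0.2596]
eef_rot: [-1.571, -0.0, -1.501]
force: [0.9, 0.3, -1.6]
grip_width: 0.0157
t 16.55 pos [0.5187 0.0166 0.2596] rot [-1.571 -0.    -1.501] x,y,z [-0.0011  0.1496 -0.0014] spin 0.3 w 0.0157 F [ 0.9  0.3 -1.6]
side reel-TCP in tool axes [ 0.001   0.0426 -0.0023] med 0.0014 460
```

```bash
python3 -m handwheel '[{"fingers":-0.9,"x":-0.001,"y":0.01,"z":0.001,"spin":0.3},{"fingers":-0.9,"x":-0.001,"y":0.03,"z":0.001,"spin":0.3},{"fingers":-0.9,"x":-0.001,"y":0.045,"z":0.001,"spin":0.3},{"fingers":-0.9,"x":-0.001,"y":0.06,"z":0.001,"spin":0.3},{"fingers":-0.9,"x":-0.001,"y":0.075,"z":0.001,"spin":0.3},{"fingers":-0.9,"x":-0.001,"y":0.09,"z":0.001,"spin":0.3},{"fingers":-0.9,"x":-0.001,"y":0.105,"z":0.001,"spin":0.3},{"fingers":-0.9,"x":-0.001,"y":0.12,"z":0.001,"spin":0.3},{"fingers":-0.9,"x":-0.001,"y":0.13,"z":0.001,"spin":0.3},{"fingers":-0.9,"x":-0.001,"y":0.135,"z":0.001,"spin":0.3}]' 10
python3 -m handwheel '[{"fingers":-0.9,"x":0,"y":0.002,"z":0,"spin":0},{"fingers":-0.9,"x":0,"y":0.004,"z":0,"spin":0},{"fingers":-0.9,"x":0,"y":0.006,"z":0,"spin":0},{"fingers":-0.9,"x":0,"y":0.007,"z":0,"spin":0},{"fingers":-0.9,"x":0,"y":0.008,"z":0,"spin":0},{"fingers":-0.9,"x":0,"y":0.009,"z":0,"spin":0},{"fingers":-0.9,"x":0,"y":0.01,"z":0,"spin":0},{"fingers":-0.9,"x":0,"y":0.011,"z":0,"spin":0},{"fingers":-0.9,"x":0,"y":0.012,"z":0,"spin":0},{"fingers":-0.9,"x":0,"y":0.012,"z":0,"spin":0}]' 6
```

```text
time_s: 17.6
ee_pos: [0.5191, 0.0178, 0.1232]
eef_rot: [-1.572, 0.0, -1.507]
force: [-0.7, 0.4, -0.5]
grip_width: 0.0163
time_s: 18.6
ee_pos: [0.5195, 0.0177, 0.1123]
eef_rot: [-1.571, 0.0, -1.507]
force: [0.7, -0.1, -0.5]
grip_width: 0.0163
```

```bash
python3 -m handwheel '[{"fingers":-0.9,"x":0,"y":0.001,"z":0,"spin":0},{"fingers":-0.9,"x":0,"y":0.001,"z":0,"spin":0},{"fingers":-0.9,"x":0,"y":0.002,"z":0,"spin":0},{"fingers":-0.9,"x":0,"y":0.002,"z":0,"spin":0},{"fingers":-0.9,"x":0,"y":0.003,"z":0,"spin":0},{"fingers":-0.9,"x":0,"y":0.003,"z":0,"spin":0},{"fingers":-0.9,"x":0,"y":0.004,"z":0,"spin":0},{"fingers":-0.9,"x":0,"y":0.004,"z":0,"spin":0},{"fingers":-0.9,"x":0,"y":0.005,"z":0,"spin":0},{"fingers":-0.9,"x":0,"y":0.005,"z":0,"spin":0}]' 4
```

```text
time_s: 19.6
ee_pos: [0.52, 0.0177, 0.1078]
eef_rot: [-1.57, -0.0, -1.507]
force: [2.7, 0.3, 4.8]
grip_width: 0.0162
```

The contact signature is the same as for green (about 5 N up). I release and rise.

```bash
python3 -m handwheel '[{"fingers":-0.9,"x":0,"y":-0.001,"z":0.001,"spin":0},{"fingers":-0.6,"x":0,"y":-0.001,"z":0.001,"spin":0},{"fingers":-0.4,"x":0,"y":-0.001,"z":0.001,"spin":0},{"fingers":-0.2,"x":0,"y":-0.001,"z":0.001,"spin":0},{"fingers":-0.2,"x":0,"y":-0.001,"z":0.001,"spin":0},{"fingers":-0.2,"x":0,"y":-0.01,"z":0.001,"spin":0},{"fingers":-0.2,"x":0,"y":-0.04,"z":0.001,"spin":0},{"fingers":-0.2,"x":0,"y":-0.08,"z":0.001,"spin":0},{"fingers":-0.2,"x":0,"y":-0.12,"z":0.001,"spin":0},{"fingers":-0.2,"x":0,"y":-0.14,"z":0.001,"spin":0}]' 4
python3 - <<'E'
from h import *
X=snap("side",8)[0]; n=np.array([-np.sin(.0635),np.cos(.0635),0])
for nm,c in(("red",[.5172,.0176,.067]),("green",[.513,.0835,.067]),("gold",[.509,.149,.067])):
    S=X[(np.linalg.norm(X-c,axis=1)<.065)&(X[:,2]>.06)&(abs((X-c)@n)<.018)]
    f=lambda p:cyl(S,p,n,.055,.016)
    s=least_squares(f,c,loss="cauchy",f_scale=.002,x_scale=.01);print(nm,s.x.round(4),len(S),np.median(abs(f(s.x))).round(4))
T=snap("top",8)[0]
for k,Y in(("s",X),("t",T)):
    K=Y[(Y[:,2]>.137)&(Y[:,2]<.17)&(abs(Y[:,0]-.46)<.03)&(abs(Y[:,1]-.335)<.03)];print(k,"knob",len(K),K.min(0).round(4),K.max(0).round(4))
a=np.load("pics/side8.npz")["p"][:,:,::-1];cv2.imwrite("pics/v8.png",cv2.resize(a[125:235,180:280],None,fx=5,fy=5,interpolation=2))
R=Ro.from_euler('z',.0635).as_matrix();p=np.array([.513,.0835,0])+R@[-.037,.272-.0175,0];print(p)
delta(p[0],p[1],.24,np.radians(-86.35))
E
```

```text
time_s: 20.6
ee_pos: [0.5211, 0.0178, 0.2517]
eef_rot: [-1.566, -0.0, -1.507]
force: [-1.5, 0.3, 0.1]
grip_width: 0.0379
red [0.5181 0.0166 0.065 ] 316 0.0014
green [0.5138 0.0828 0.0645] 308 0.0015
gold [0.5087 0.1483 0.0649] 273 0.0017
s knob 35 [0.4488 0.3221 0.1389] [0.4683 0.3397 0.1672]
t knob 31 [0.4478 0.327  0.1416] [0.4645 0.3476 0.1689]
[0.45992468 0.33513915 0.        ]
t 20.7 pos [0.5214 0.0178 0.2511] rot [-1.565e+00 -1.000e-03 -1.507e+00] x,y,z [-0.3207  0.0107 -0.0411] spin 0.0 w 0.0375 F [ 0.1 -0.2 -0. ]
```

View pics/v8.png

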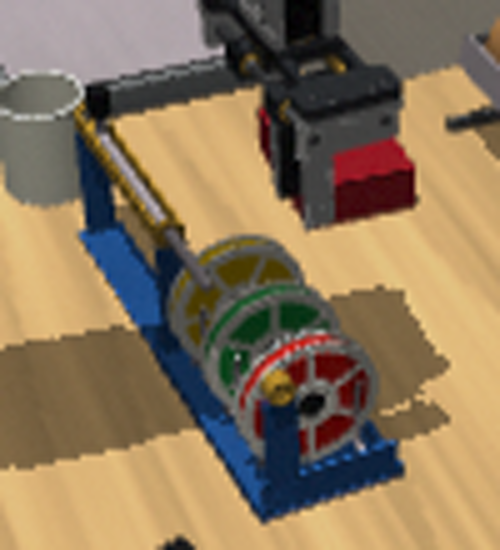

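All three reels stand at the same height (0.0645 to 0.065 m, with the same camera bias). The keeper is at (280,388) in the crop, with the red reel behind it in the end bay and green in the middle. The knob is at about (0.457, 0.334). Next I go above it.

```bash
python3 -m handwheel '[{"fingers":-0.1,"x":-0.02,"y":0,"z":-0.003,"spin":0},{"fingers":0,"x":-0.055,"y":0,"z":-0.007,"spin":0},{"fingers":0.1,"x":-0.095,"y":0,"z":-0.012,"spin":0},{"fingers":0.2,"x":-0.135,"y":0,"z":-0.018,"spin":0},{"fingers":0.2,"x":-0.175,"y":0,"z":-0.023,"spin":0},{"fingers":0.2,"x":-0.215,"y":0,"z":-0.028,"spin":0},{"fingers":0.2,"x":-0.255,"y":0,"z":-0.034,"spin":0},{"fingers":0.2,"x":-0.29,"y":0,"z":-0.039,"spin":0},{"fingers":0.2,"x":-0.31,"y":0,"z":-0.042,"spin":0},{"fingers":0.2,"x":-0.32,"y":0,"z":-0.043,"spin":0}]' 10
python3 -c "
from h import *
delta(.458,.335,.159,np.radians(-86.35))"
```

```text
time_s: 21.7
ee_pos: [0.4562, 0.3357, 0.2465]
eef_rot: [-1.572, -0.001, -1.505]
force: [-0.4, 0.3, 0.7]
grip_width: 0.0563
t 21.7 pos [0.4562 0.3357 0.2465] rot [-1.572e+00 -1.000e-03 -1.505e+00] x,y,z [0.0008 0.0875 0.0018] spin 0.1 w 0.0563 F [-0.4  0.3  0.7]
```

```bash
python3 -m handwheel '[{"fingers":0.2,"x":0,"y":0.02,"z":0.002,"spin":0},{"fingers":0.2,"x":0,"y":0.04,"z":0.002,"spin":0},{"fingers":0.2,"x":0,"y":0.06,"z":0.002,"spin":0},{"fingers":0.2,"x":0,"y":0.075,"z":0.002,"spin":0},{"fingers":0.2,"x":0,"y":0.082,"z":0.002,"spin":0},{"fingers":0.2,"x":0,"y":0.086,"z":0.002,"spin":0},{"fingers":0,"x":0,"y":0.087,"z":0.002,"spin":0},{"fingers":-0.2,"x":0,"y":0.087,"z":0.002,"spin":0},{"fingers":-0.4,"x":0,"y":0.087,"z":0.002,"spin":0},{"fingers":-0.45,"x":0,"y":0.087,"z":0.002,"spin":0}]' 10
python3 - <<'E'
from h import *
p,d=cams.camera("side");cv2.imwrite("pics/v9.png",cv2.resize(p[110:210,160:260,::-1],None,fx=5,fy=5,interpolation=2))
delta(.458,.335,.159,np.radians(-86.35))
E
```

```text
time_s: 22.7
ee_pos: [0.4593, 0.3346, 0.1609]
eef_rot: [-1.57, 0.0, -1.507]
force: [-0.3, 0.3, -0.3]
grip_width: 0.0283
t 22.75 pos [0.4592 0.3346 0.1608] rot [-1.57   0.    -1.507] x,y,z [-0.0005  0.0018 -0.0012] spin 0.0 w 0.0265 F [-0.3  0.4 -0.2]
```

View pics/v9.png

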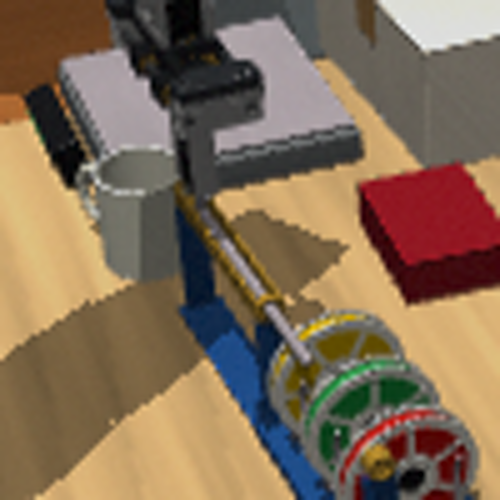

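The fingers straddle the knob at about (198,175) in the crop, with no contact force. I close lightly on it and confirm the 20 mm width, then slide.

```bash
python3 -m handwheel '[{"fingers":-0.7,"x":0,"y":0,"z":0,"spin":0},{"fingers":-0.7,"x":0,"y":0,"z":0,"spin":0},{"fingers":-0.7,"x":0,"y":0,"z":0,"spin":0},{"fingers":-0.7,"x":0,"y":0,"z":0,"spin":0},{"fingers":-0.7,"x":0.005,"y":0,"z":0,"spin":0},{"fingers":-0.7,"x":0.01,"y":0,"z":0,"spin":0},{"fingers":-0.7,"x":0.015,"y":0,"z":0,"spin":0},{"fingers":-0.7,"x":0.02,"y":0,"z":0,"spin":0},{"fingers":-0.7,"x":0.025,"y":0,"z":0,"spin":0},{"fingers":-0.7,"x":0.03,"y":0,"z":0,"spin":0}]' 8
```

```text
time_s: 23.75
ee_pos: [0.4611, 0.3041, 0.1606]
eef_rot: [-1.571, 0.0, -1.507]
force: [-1.2, 2.2, 6.0]
grip_width: 0.0196
```

```bash
python3 -m handwheel '[{"fingers":-0.7,"x":0.01,"y":0,"z":0,"spin":0},{"fingers":-0.7,"x":0.02,"y":0,"z":0,"spin":0},{"fingers":-0.7,"x":0.03,"y":0,"z":0,"spin":0},{"fingers":-0.7,"x":0.04,"y":0,"z":0,"spin":0},{"fingers":-0.7,"x":0.05,"y":0,"z":0,"spin":0},{"fingers":-0.7,"x":0.06,"y":0,"z":0,"spin":0},{"fingers":-0.7,"x":0.07,"y":0,"z":0,"spin":0},{"fingers":-0.7,"x":0.08,"y":0,"z":0,"spin":0},{"fingers":-0.7,"x":0.088,"y":0,"z":0,"spin":0},{"fingers":-0.7,"x":0.09,"y":0,"z":0,"spin":0}]'
python3 - <<'E'
from h import *
R=Ro.from_euler('z',.0635).as_matrix();p=np.array([.513,.0835,0])+R@[-.037,.272-.155,0]
delta(p[0],p[1],.1606,np.radians(-86.35))
E
```

```text
time_s: 24.75
ee_pos: [0.4669, 0.2137, 0.1606]
eef_rot: [-1.571, -0.0, -1.507]
force: [-0.7, 2.7, 5.3]
grip_width: 0.0198
t 24.75 pos [0.4669 0.2137 0.1606] rot [-1.571 -0.    -1.507] x,y,z [0.0159 0.     0.0008] spin -0.0 w 0.0198 F [-0.7  2.7  5.3]
```

```bash
python3 -m handwheel '[{"fingers":-0.7,"x":0.003,"y":0,"z":0,"spin":0},{"fingers":-0.7,"x":0.006,"y":0,"z":0,"spin":0},{"fingers":-0.7,"x":0.009,"y":0,"z":0,"spin":0},{"fingers":-0.7,"x":0.011,"y":0,"z":0,"spin":0},{"fingers":-0.7,"x":0.012,"y":0,"z":0,"spin":0},{"fingers":-0.7,"x":0.013,"y":0,"z":0,"spin":0},{"fingers":-0.7,"x":0.014,"y":0,"z":0,"spin":0},{"fingers":-0.7,"x":0.015,"y":0,"z":0,"spin":0},{"fingers":-0.7,"x":0.016,"y":0,"z":0,"spin":0},{"fingers":-0.7,"x":0.016,"y":0,"z":0,"spin":0}]'
python3 -m handwheel '[{"fingers":-0.7,"x":0,"y":0,"z":0,"spin":0},{"fingers":-0.7,"x":0.001,"y":0,"z":0,"spin":0},{"fingers":-0.7,"x":0.001,"y":0,"z":0,"spin":0},{"fingers":-0.7,"x":0.0015,"y":0,"z":0,"spin":0},{"fingers":-0.7,"x":0.0015,"y":0,"z":0,"spin":0},{"fingers":-0.7,"x":0.002,"y":0,"z":0,"spin":0},{"fingers":-0.7,"x":0.002,"y":0,"z":0,"spin":0},{"fingers":-0.7,"x":0.002,"y":0,"z":0,"spin":0},{"fingers":-0.7,"x":0.002,"y":0,"z":0,"spin":0},{"fingers":-0.7,"x":0.002,"y":0,"z":0,"spin":0}]'
```

```text
time_s: 25.75
ee_pos: [0.4679, 0.1983, 0.1606]
eef_rot: [-1.571, -0.0, -1.507]
force: [-0.9, 0.5, 6.3]
grip_width: 0.0196
time_s: 26.75
ee_pos: [0.4679, 0.1978, 0.1606]
eef_rot: [-1.57, 0.003, -1.506]
force: [-0.4, 13.5, 3.2]
grip_width: 0.0197
```

The stop is reached: 13.5 N, at exactly the predicted place. I let go, rise and back away, then check.

```bash
python3 -m handwheel '[{"fingers":-0.5,"x":0,"y":0,"z":0,"spin":0},{"fingers":-0.3,"x":0,"y":0,"z":0,"spin":0},{"fingers":-0.1,"x":0,"y":0,"z":0,"spin":0},{"fingers":-0.1,"x":0,"y":0,"z":0,"spin":0},{"fingers":-0.1,"x":0,"y":-0.01,"z":0,"spin":0},{"fingers":-0.1,"x":0,"y":-0.03,"z":0,"spin":0},{"fingers":-0.1,"x":0,"y":-0.06,"z":0,"spin":0},{"fingers":-0.1,"x":0,"y":-0.09,"z":0,"spin":0},{"fingers":-0.1,"x":0,"y":-0.12,"z":0,"spin":0},{"fingers":-0.1,"x":0,"y":-0.14,"z":0,"spin":0}]'
python3 -m handwheel '[{"fingers":-0.1,"x":-0.01,"y":0,"z":-0.01,"spin":0},{"fingers":-0.1,"x":-0.03,"y":0,"z":-0.03,"spin":0},{"fingers":-0.1,"x":-0.05,"y":0,"z":-0.05,"spin":0},{"fingers":-0.1,"x":-0.07,"y":0,"z":-0.07,"spin":0},{"fingers":-0.1,"x":-0.09,"y":0,"z":-0.08,"spin":0},{"fingers":-0.1,"x":-0.11,"y":0,"z":-0.08,"spin":0},{"fingers":-0.1,"x":-0.13,"y":0,"z":-0.08,"spin":0},{"fingers":-0.1,"x":-0.14,"y":0,"z":-0.08,"spin":0},{"fingers":-0.1,"x":-0.14,"y":0,"z":-0.08,"spin":0},{"fingers":-0.1,"x":-0.14,"y":0,"z":-0.08,"spin":0}]'
python3 - <<'E'
from h import *
X=snap("side",10)[0];T=snap("top",10)[0]; n=np.array([-np.sin(.0635),np.cos(.0635),0])
R=Ro.from_euler('z',.0635).as_matrix();O=np.array([.513,.0835,0])
for nm,c in(("red",[.5172,.0176,.067]),("green",[.513,.0835,.067]),("gold",[.509,.149,.067])):
    S=X[(np.linalg.norm(X-c,axis=1)<.065)&(X[:,2]>.06)&(abs((X-c)@n)<.018)]
    f=lambda p:cyl(S,p,n,.055,.016)
    s=least_squares(f,c,loss="cauchy",f_scale=.002,x_scale=.01);print(nm,"rack frame",((s.x-O)@R).round(4),len(S))
for k,Y in(("s",X),("t",T)):
    L=(Y-O)@R
    K=L[(L[:,2]>.137)&(L[:,2]<.17)&(abs(L[:,0]+.037)<.02)&(abs(L[:,1]-.12)<.05)]
    print(k,"knob",len(K),K.min(0).round(4),K.max(0).round(4)) if len(K) else print(k,"none")
a=np.load("pics/side10.npz")["p"][:,:,::-1];b=np.load("pics/top10.npz")["p"][:,:,::-1]
o=np.c_[cv2.resize(a[125:235,180:280],(400,440)),cv2.resize(b[175:285,140:240][:, :],(400,440))]
cv2.imwrite("pics/v10.png",o); print(get_obs()["force"].round(1),get_obs()["ee_pos"].round(3))
E
```

```text
time_s: 27.75
ee_pos: [0.4681, 0.1967, 0.3034]
eef_rot: [-1.568, 0.001, -1.507]
force: [0.1, 0.1, -0.5]
grip_width: 0.0426
time_s: 28.75
ee_pos: [0.3789, 0.3309, 0.3001]
eef_rot: [-1.571, -0.0, -1.506]
force: [0.1, -0.2, -0.8]
grip_width: 0.0425
red rack frame [ 0.0003 -0.0672  0.0653] 306
green rack frame [ 0.0004 -0.0009  0.0647] 279
gold rack frame [0.0015 0.0648 0.0641] 257
s knob 38 [-0.0476  0.1019  0.1405] [-0.0274  0.123   0.1671]
t knob 29 [-0.0489  0.1087  0.1442] [-0.032   0.1259  0.1694]Traceback (most recent call last):
  File "<stdin>", line 14, in <module>
cv2.error: OpenCV(4.12.0) /io/opencv/modules/imgcodecs/src/loadsave.cpp:1058: error: (-215:Assertion failed) image.channels() == 1 || image.channels() == 3 || image.channels() == 4 in function 'imwrite_'
```

```bash
python3 - <<'E'
import numpy as np,cv2
a=np.load("pics/side10.npz")["p"][:,:,::-1];b=np.load("pics/top10.npz")["p"][:,:,::-1]
cv2.imwrite("pics/v10.png",np.hstack([cv2.resize(a[120:240,170:290],(400,400)),cv2.resize(b[150:270,150:270],(400,400))]))
E
```

```text
(no output)
```

View pics/v10.png

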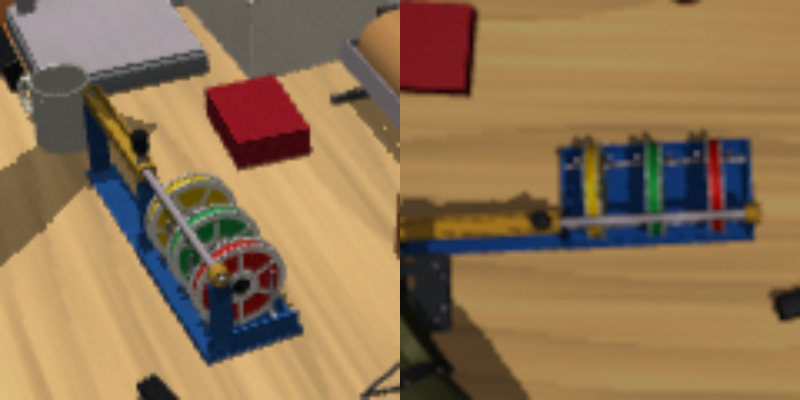

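The bolt runs across all three reels into the keeper, at (222,273) in the side crop and (750,213) in the top crop. The knob is at the channel's end, (540,218), and the gripper is clear. I hand in.

```bash
python3 -c "
from station import workorder
print(workorder.hand_in())"
```

```text
the job is handed in; nothing more can be done
None
```

I stood the green reel in the middle bay and the red reel in the end bay. Each was lowered in the fingers until the cradle pushed back with about 5 N. I then slid the keep bolt by its knob to its stop, released it and backed the arm away. The job was handed in at about 29 s, and the hand-in reports no verdict.

- **Reels:** by the last side-camera fit in the rack frame, red is at y −67 mm, green at −1 mm and gold at +65 mm. All three read 64–65 mm high. That is about 2 mm under the nominal 67 and the same for the untouched gold reel, so I take it as camera bias.
- **Bolt:** it moved about 137 mm from a start of about 17 mm and met 13.5 N at the stop, within 1 mm of where I predicted. The top camera puts the knob at rack y 117 mm (117 expected). The side camera says 112 mm, a disagreement in line with its bias. The last picture shows the rod in the keeper.
- **Loose items:** I did not measure the cops, tape roll, gift box, mug and stapler afterwards. The arm stayed above them and I saw no contact forces on the way.

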